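# Crank the limit-valve slide to its mark

### The job

Fit the loose crank fully down onto the square shaft end of the slide module, then wind it until the slide's black pointer stands opposite the red marker, within the marker's width. Move the slide only with the crank, leave the crank seated on the shaft and let go of it, and leave the other things on the bench where they are.

Things in the scene. Friction and masses are not known exactly. Their poses are not given: they have to be found in the camera images.
- module: Bench-top slide module, fixed: white base plate 205 x 400 mm. Origin at bench level on the vertical shaft axis; rails, lead screw and scale run along the module's -y. A blue gear head (96 x 96 mm, top 72 mm above the bench) surrounds the origin; all else on the module is at most 68 mm high, so the seated crank sweeps clear above it. White scale strip on the +x side, air cylinder on the -x side.
- shaft_seat (a point): Centre of the top of the round dark collar (radius 20 mm), 80 mm above the bench: seat for the crank's underside. From it rises the brass square shaft end: 18 mm square for 20 mm, then a lead-in taper to 11 mm square over 7 mm (tip 107 mm above the bench). x and y axes square to its flats; it turns with the shaft.
- shaft (a joint): Angle of the shaft in rad, growing clockwise seen from above, 0 to 31.4. It turns stiffly (about 0.12 N m) and stays where it is left. One clockwise turn drives the slide 20 mm away from the gear head (along the module's -y); anticlockwise brings it back. Pushing the slide cannot turn it.
- pointer (a point): Tip of the black pointer (4 mm wide) on the slide, reaching to the inner edge of the scale strip, 34 mm above the bench. Slide: aluminium block 92 x 56 mm with a blue limit valve on top.
- marker: Red marker clip, fixed on the scale strip: 10 mm wide along the scale, 22 mm across it, 12 mm high. Origin in the middle of its underside; axes parallel to the module's. The pointer stands opposite it when its offset along the marker's y is within 5 mm. At the start the pointer is 28 to 52 mm on the gear head's side (+y) of it.
- crank: Loose crank, about 320 g, lying flat, grip up. Origin under the middle of its dark hub: 36 x 36 mm (sides along x, y), 50 mm high, with a 20.4 mm square socket 29 mm deep, open below. A black arm (22 mm wide, 12 mm thick, flush with the underside) runs along +x to x = 79 mm, the grip at x = 65 mm. Fits the shaft in any of four quarter-turn positions; seated, its origin is at shaft_seat.
- grip_mid (a point): On the axis of the crank's yellow grip, 38 mm above the crank's underside. The grip is an upright cylinder, 24 mm in diameter, from 14 to 62 mm above the crank's underside; it spins freely on the arm, so a hand can hold it without turning while it winds.
- valve_block: Bystander: loose aluminium valve block 75 x 45 x 40 mm with brass fittings (81 mm over them) and a black knob (56 mm high over all). Origin under its centre.
- spare_cylinder: Bystander: loose air cylinder on two black feet, 46 mm high, about 170 mm long along its y, 50 mm wide. Origin under its centre.
- wrench: Bystander: loose wrench 160 mm long, lying along its x. Origin under its middle.
There are look-alikes about, which are no part of the job. Leave any blue look-alike of the crank alone.

How it is judged:
By the outcome, as a careful person would: the job done as asked, in the order asked, and still so for the second after the job is handed in, with the robot touching nothing.
It also fails if it takes over 72 s, if anything falls off the work surface, if the arm or the gripper's body presses on something with over 40 N, if the wrist force passes 120 N, or if a joint passes its speed limit or range.

### The arm

A 6-joint arm with a two-finger parallel gripper is mounted at the origin on the work surface. World frame = base frame: x ahead of the robot, y to its left, z up, the work surface at z = 0. Lengths are in m, angles in degrees, forces in N, time in s.
With the tool pointing down it reaches from about 0.25 to 0.725 m from the base axis. Payload 9.7 kg.
Tool frame: the origin (TCP) lies where the fingers leave the gripper's body, on its centre line; the fingertips stand 73 mm ahead of it and the grasp point (between the pads) lies 54 mm ahead of it (r.tip_extent is the distance from the TCP to the fingertips, in m); z points along the fingers, y is the direction in which the jaws open and shut (so a half turn about z gives the same grasp; the last joint's range is limited). The gripper opens to 85 mm and grips with 20 to 120 N. Pads are 22 mm wide; open, the fingers measure 114 mm over their backs; the gripper's body (76 mm by 85 mm) begins 54 mm behind the grasp point. The pads swing forward as they close: fully open they stand 13 mm farther back than shut.
Start: joints at [-64.744, 4.979, 10.078, 95.1, 0, 90], TCP at [0.235, -0.497, 0.304] pointing down, gripper open.
Joint ranges: [-179.16, 179.16], [-48.56, 103.87], [-65.8, 70.77], [-126.05, 130.52], [-82.76, 87.17], [-180, 180]. Speed limits (degrees/s): [127.2, 127.2, 147.25, 180, 180, 180].

### API

Orientations are given as a 3x3 rotation matrix whose columns are the frame's x, y, z axes.
In Python, from rig import r gives the robot as it stands.
- The arm moves only by the shell command python3 -m crank 'ROWS' [FORCE]. ROWS is JSON, a list of rows, each a list of 5 numbers: the shift along the world's x, y, z in mm, then the turn about the world's z in rad, then the opening, from -1 (shut) to 1 (fully open). A call has exactly 5 rows; each row shifts and turns the commanded pose from where the row before left it; what a row does not reach is not made up. A row lasts 1/12 s, in which the tool goes at most 41.7 mm and 7.16 degrees, less where a joint would pass 70% of its speed; a pose out of reach is approached as far as the arm can. A call with a gripper value outside its range is refused whole. The fingers move at their own pace and stop on an object; FORCE is the grip in N (left out, the last holds). Time passes only in rows, so rows that do not move let the fingers close, or fill a call up. It gives the time, the measured TCP pose, the force and the opening at its end, in the units of the state.
- r.get_state(): the state, without advancing time (a new reading comes with each control period).
- r.capture(name): name is "scene" or "top"; returns the picture (384x512x3 uint8, blue, green, red); there is no depth.
- r.camera_params(name): a dict with "mtx" (3x3 intrinsics, pixels), "eye" and "rotation" of the camera in the world. Camera axes: x right, y up, looking along -z (the intrinsics and any distortion apply to the point x, -y, -z); pixel columns grow to the right and rows downward; lengths in m; the calibration is good to about 2 mm. A picture is of the moment at which its call begins. camera_params takes no time and is no camera call.
- r.close_job(): hands the job in, once; it reports no verdict.
The state is a dict: "t": time; "joints": joint angles; "dq": joint speeds; "tau": joint torques, N m; "ee_pos": TCP position; "ee_rot": TCP orientation; "ft_force": force on the tool from outside, world axes, zero at the start; "torque": the same for the moment, N m; "finger_gap": finger opening in m.
Only numpy, scipy, OpenCV 4.12 (cv2) and the standard library are available. Lean on these libraries where they do the work, as an engineer would, in place of code of your own. Each camera call takes 0.05 s, during which the arm holds its last target. There are 200 camera calls.

## Working session

There is one attempt and no reset: what is moved stays moved. The work goes in short steps, Python scripts to look and compute and a shell command to move; the robot and the scene stay as the last step left them, time stands still between calls to the robot, and variables do not carry over. Pictures are saved under pics/ and viewed, about 8 in all and at most 12, crops included, and the job is handed in when it is done.

```bash
ls; mkdir -p pics; cat > h.py <<'E'
import numpy as np, cv2
from rig import r
def ray(cam,u,v):
    p=r.camera_params(cam); K=np.array(p['mtx']); d=p.get('dist',p.get('distortion'))
    q=cv2.undistortPoints(np.array([[[u,v]]],float),K,None if d is None else np.array(d))[0,0]
    return np.array(p['eye']), np.array(p['rotation'])@np.array([q[0],-q[1],-1])
def at(cam,u,v,z):
    e,d=ray(cam,u,v); return e+d*(z-e[2])/d[2]
def proj(cam,P):
    p=r.camera_params(cam); c=np.array(p['rotation']).T@(np.array(P)-np.array(p['eye']))
    K=np.array(p['mtx']); d=p.get('dist',p.get('distortion'))
    return cv2.projectPoints(np.array([[c[0],-c[1],-c[2]]]),np.zeros(3),np.zeros(3),K,None if d is None else np.array(d))[0].ravel()
def crop(im,u,v,w,h,s,name):
    cv2.imwrite('pics/'+name,cv2.resize(im[v:v+h,u:u+w],None,fx=s,fy=s,interpolation=cv2.INTER_CUBIC))
E
python3 - <<'E'
from h import *
for c in('scene','top'):
    print(c,r.camera_params(c)); im=r.capture(c); cv2.imwrite(f'pics/{c}0.png',im)
    
a=cv2.imread('pics/scene0.png');b=cv2.imread('pics/top0.png')
cv2.imwrite('pics/a0.png',cv2.resize(b,(800,600),interpolation=cv2.INTER_CUBIC))
s=r.get_state(); print(s['t'],s['ee_pos'],s['ee_rot'],s['finger_gap'])
E
```

```text
pics
scene {'mtx': array([[444.34532248,   0.        , 253.68850002],
       [  0.        , 444.34532248, 185.29464393],
       [  0.        ,   0.        ,   1.        ]]), 'eye': array([1.08403528, 0.05020153, 0.94615654]), 'rotation': array([[ 0.06416937, -0.83643603,  0.54429501],
       [ 0.99792843,  0.05629639, -0.03113773],
       [-0.00459712,  0.54516556,  0.8383158 ]])}
top {'mtx': array([[372.09747829,   0.        , 256.74797208],
       [  0.        , 372.09747829, 188.95276538],
       [  0.        ,   0.        ,   1.        ]]), 'eye': array([0.329484  , 0.08577012, 1.02497058]), 'rotation': array([[ 0.02408412,  0.98096929, -0.19266347],
       [-0.99965938,  0.02169335, -0.01450927],
       [-0.01005363,  0.19294729,  0.98115762]])}
0.1 [ 0.23462762 -0.49731833  0.30324273] [[ 9.04407711e-01  4.26668970e-01 -5.30626902e-04]
 [ 4.26669299e-01 -9.04407070e-01  1.07745497e-03]
 [-2.01861207e-05 -1.20086079e-03 -9.99999279e-01]] 0.08537976412985908
```

View pics/a0.png

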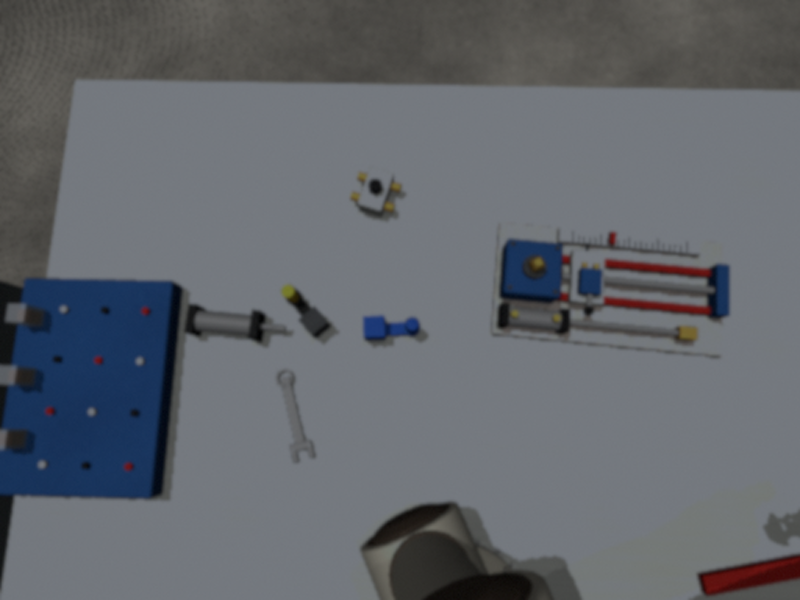

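View pics/scene0.png

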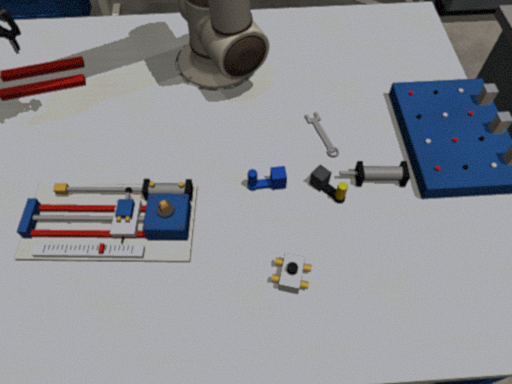

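The top picture (800 wide) shows the dark crank with its yellow grip at (310,310) and its blue look-alike at (390,327). The module's gear head is at (532,270), the red marker at (613,240) and the slide at (590,280). The spare cylinder is at (230,322), close to the crank. I choose the dark hub with the yellow grip, and check it in one close composite crop.

```bash
python3 - <<'E'
from h import *
a=cv2.imread('pics/scene0.png');b=cv2.imread('pics/top0.png')
def c(im,u,v,w,h,s):
    return cv2.resize(im[v:v+h,u:u+w],None,fx=s,fy=s,interpolation=cv2.INTER_CUBIC)
A=c(b,170,170,50,50,8);B=c(b,315,140,100,75,4);B=cv2.copyMakeBorder(B,0,100,0,0,0)
C=c(a,300,155,60,50,6.6667)[:200*2] ; C=c(a,300,160,57,50,7)[:, :400]
D=c(a,90,175,114,96,3.5)
C=C[:200*2]; 
im=np.zeros((600,800,3),np.uint8)
im[:300,:400]=c(b,175,175,50,37,8)[:300,:400] if 0 else cv2.resize(b[175:220,172:232],(400,300),interpolation=cv2.INTER_CUBIC)
im[:300,400:]=cv2.resize(b[140:200,315:395],(400,300),interpolation=cv2.INTER_CUBIC)
im[300:,:400]=cv2.resize(a[160:208,300:364],(400,300),interpolation=cv2.INTER_CUBIC)
im[300:,400:]=cv2.resize(a[180:264,90:202],(400,300),interpolation=cv2.INTER_CUBIC)
im=cv2.convertScaleAbs(im,alpha=1.4,beta=10)
cv2.imwrite('pics/c0.png',im)
E
```

```text
(no output)
```

View pics/c0.png

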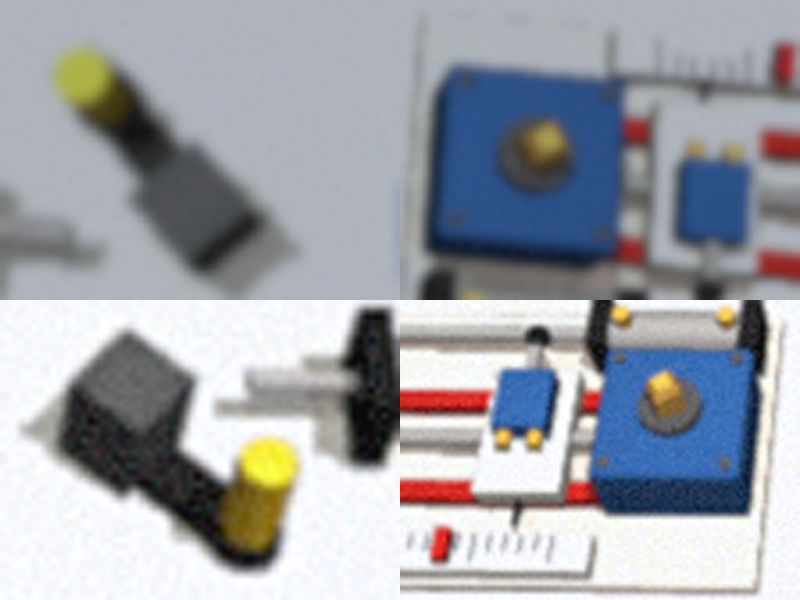

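```bash
cat >> h.py <<'E'
def tri(t,s):
    (e1,d1),(e2,d2)=ray('top',*t),ray('scene',*s)
    A=np.stack([d1,-d2],1); x=np.linalg.lstsq(A,e2-e1,rcond=None)[0]
    p,q=e1+d1*x[0],e2+d2*x[1]; return (p+q)/2*1000,np.linalg.norm(p-q)*1000
E
python3 - <<'E'
from h import *
np.set_printoptions(precision=1,suppress=True)
A=lambda u,v:(172+u/6.667-.5+.075,175+v/6.667-.425)
B=lambda u,v:(315+(u-400)/5-.4,140+v/5-.4)
C=lambda u,v:(300+u/6.25-.42,160+(v-300)/6.25-.42)
D=lambda u,v:(90+(u-400)/3.571-.36,180+(v-300)/3.571-.36)
for n,t,s,z in [('hub',A(196,203),C(130,380),.05),('grip',A(84,77),C(268,457),.062),('collar',B(537,155),D(670,405),.08),('tip',B(547,137),D(660,383),.107),
 ('gTL',B(452,68),D(750,485),.072),('gTR',B(622,82),D(599,482),.072),('gBR',B(606,258),D(607,349),.072),('gBL',B(436,244),D(752,350),.072),
 ('ptr',B(705,95),D(516,525),.034),('mark',B(785,60),D(441,543),.03)]:
    print(n,*tri(t,s),at('top',*t,z)*1000,at('scene',*s,z)*1000)
E
```

```text
hub [474.5 248.3  48.5] 1.962156875262063 [474.2 247.   50. ] [475.5 248.9  50. ]
grip [522.1 292.9  61.4] 1.0870976218986403 [522.  292.3  62. ] [522.4 293.3  62. ]
collar [ 569.6 -121.5   76.3] 1.1771890443605024 [ 568.7 -121.3   80. ] [ 571.9 -120.2   80. ]
tip [ 571.5 -121.3  106.5] 1.0420947088007182 [ 571.4 -120.7  107. ] [ 571.8 -121.7  107. ]
gTL [620.9 -76.3  60.3] 9.273060036853373 [617.3 -79.   72. ] [627.6 -70.1  72. ]
gTR [ 614.1 -168.3   63. ] 5.7000283334427175 [ 611.5 -168.8   72. ] [ 619.3 -163.1   72. ]
gBR [ 517.9 -163.1   64.5] 6.518454276330806 [ 516.4 -157.8   72. ] [ 522.2 -164.6   72. ]
gBL [523.6 -71.4  63. ] 0.5435849679443934 [521.8 -69.6  72. ] [529.3 -70.4  72. ]
ptr [ 619.9 -227.4   21.5] 1.4947772517118236 [ 616.3 -224.2   34. ] [ 626.3 -222.8   34. ]
mark [ 636.7 -268.2   36. ] 0.13619998023434696 [ 638.5 -270.4   30. ] [ 633.7 -270.2   30. ]
```

Both candidates are confirmed: the hub is at (475,248), the grip is 65 mm from it at 43°, and the shaft is at (571,-121). Next I fit the shaft's yaw on averaged frames.

```bash
cat > yaw.py <<'E'
from h import *
from scipy.optimize import minimize
np.set_printoptions(precision=2,suppress=True)
import os
if not os.path.exists('avg.npz'):
    av={c:np.mean([r.capture(c).astype(float) for _ in range(8)],0) for c in('top','scene')}; np.savez('avg.npz',**av)
av=np.load('avg.npz')
def quad(x,y,z,s,a): return [(x+s/2*(np.cos(a)*i-np.sin(a)*j),y+s/2*(np.sin(a)*i+np.cos(a)*j),z) for i,j in((1,1),(-1,1),(-1,-1),(1,-1))]
S=8; W={}
for c,(u,v) in {'top':(344,169),'scene':(164,206)}.items():
    im=av[c][v-10:v+10,u-10:u+10]; f=im[...,2]-im[...,0]   # red minus blue: brass
    W[c]=(u-10,v-10,np.clip(f/np.percentile(f,98),0,1))
def ren(c,p):
    x,y,a,dz=p[:4]; u0,v0,_=W[c]; m=np.zeros((20*S,20*S),np.uint8)
    q=[np.array([proj(c,P) for P in quad(x,y,z,s,a)]) for z,s in((.08,.018),(.1,.018),(.107,.011))]
    for h in (np.vstack(q[:2]),np.vstack(q[1:])):
        h=cv2.convexHull(((h-[u0,v0]+.5)*S*16).astype(np.int32)); cv2.fillConvexPoly(m,h,1,shift=4)
    k=m.astype(float).reshape(20,S,20,S).mean((1,3)); return cv2.GaussianBlur(k,(0,0),.6)
def cost(p,cs=('top','scene')):
    e=0
    for i,c in enumerate(cs):
        q=[p[0]/1000,p[1]/1000,p[2],0]; e+=((ren(c,q)-W[c][2])**2).sum()
    return e
for cs in (('top','scene'),('top',),('scene',)):
  print(cs)
  for a in range(0,90,10):
    b=minimize(lambda s:cost([s[0],s[1],np.radians(a)],cs),[571,-121],method='Nelder-Mead',options=dict(initial_simplex=[[570,-122],[574,-122],[570,-118]],maxfev=60))
    print(a,b.x,round(b.fun,2))
E
python3 yaw.py; python3 - <<'E'
from h import *
av=np.load('avg.npz'); im=np.zeros((600,800,3))
f=lambda I,u,v,w,h,s:cv2.resize(I[v:v+h,u:u+w],s,interpolation=cv2.INTER_CUBIC)
im[:400,:400]=f(av['top'],334,159,20,20,(400,400)); im[:400,400:]=f(av['scene'],154,196,20,20,(400,400))
im[400:,:400]=f(av['top'],360,145,40,20,(400,200));im[400:,400:]=f(av['scene'],90,233,40,20,(400,200))
cv2.imwrite('pics/y0.png',np.clip(im*1.2,0,255).astype(np.uint8))
E
```

```text
('top', 'scene')
0 [ 570.33 -121.33] 26.06
10 [ 570.75 -121.32] 21.17Traceback (most recent call last):
  File "yaw.py", line 27, in <module>
    b=minimize(lambda s:cost([s[0],s[1],np.radians(a)],cs),[571,-121],method='Nelder-Mead',options=dict(initial_simplex=[[570,-122],[574,-122],[570,-118]],maxfev=60))
    res = _minimize_neldermead(fun, x0, args, callback, bounds=bounds,
                               **options)
    fxr = func(xr)
    fx = function(np.copy(x), *(wrapper_args + args))
  File "yaw.py", line 27, in <lambda>
    b=minimize(lambda s:cost([s[0],s[1],np.radians(a)],cs),[571,-121],method='Nelder-Mead',options=dict(initial_simplex=[[570,-122],[574,-122],[570,-118]],maxfev=60))
                        ~~~~^^^^^^^^^^^^^^^^^^^^^^^^^^^^^^
  File "yaw.py", line 22, in cost
    q=[p[0]/1000,p[1]/1000,p[2],0]; e+=((ren(c,q)-W[c][2])**2).sum()
                                         ~~~^^^^^
  File "yaw.py", line 15, in ren
    q=[np.array([proj(c,P) for P in quad(x,y,z,s,a)]) for z,s in((.08,.018),(.1,.018),(.107,.011))]
                 ~~~~^^^^^
  File "h.py", line 10, in proj
    p=r.camera_params(cam); c=np.array(p['rotation']).T@(np.array(P)-np.array(p['eye']))
ValueError: time passes only in moves, steps and waits
```

View pics/y0.png

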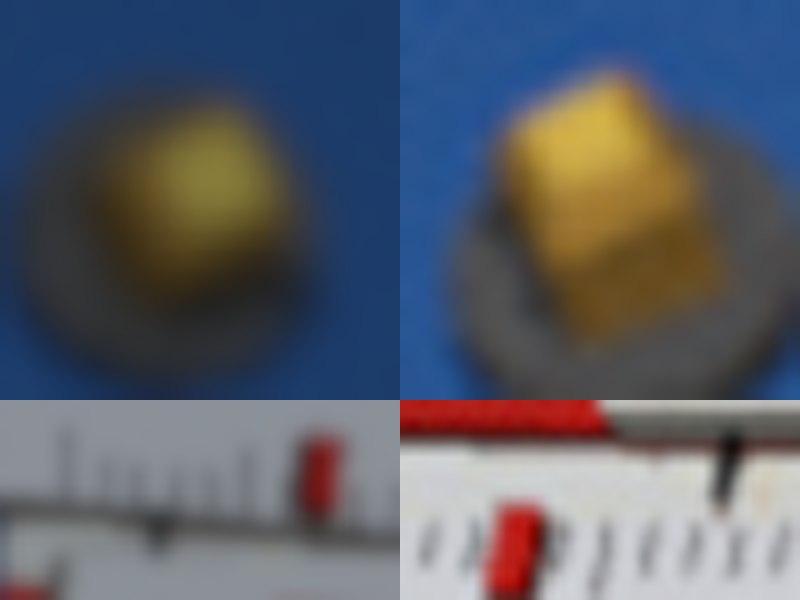

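The averaged crops show the shaft square turned roughly 25 to 30° (top crop centre (200,190), scene crop centre (600,200)). The pointer and marker are clearly visible. I cache the camera parameters and rerun the fit.

```bash
python3 - <<'E'
s=open('h.py').read()
s=s.replace("r.camera_params(cam)","CP[cam]").replace("from rig import r","from rig import r\nimport pickle,os\nif not os.path.exists('cp.pkl'): pickle.dump({c:r.camera_params(c) for c in('top','scene')},open('cp.pkl','wb'))\nCP=pickle.load(open('cp.pkl','rb'))")
open('h.py','w').write(s)
y=open('yaw.py').read()
y=y.replace("f=im[...,2]-im[...,0]   # red minus blue: brass","f=(im[...,2]-im[...,0])/(im[...,2]+im[...,0])").replace("np.clip(f/np.percentile(f,98),0,1)","np.clip((f-.1)/.3,0,1)")
open('yaw.py','w').write(y)
E
python3 yaw.py
python3 - <<'E'
from h import *
np.set_printoptions(precision=1,suppress=True)
# pointer tip, marker top centre in y0.png panels (10x)
T=lambda u,v:(360+u/10-.45,145+(v-400)/10-.45); S=lambda u,v:(90+(u-400)/10-.45,233+(v-400)/10-.45)
for n,t,s,z in[('ptr',T(157,525),S(720,503),.034),('mark',T(322,445),S(520,510),.03),('mark_in',T(318,510),S(527,508),.03)]:
    print(n,*tri(t,s),at('top',*t,z)*1000,at('scene',*s,z)*1000)
E
```

```text
('top', 'scene')
0 [ 570.35 -121.09] 15.4
10 [ 570.58 -121.1 ] 10.65
20 [ 570.69 -121.31] 8.01
30 [ 570.66 -121.2 ] 7.86
40 [ 570.81 -121.38] 11.67
50 [ 570.53 -121.23] 16.39
60 [ 570.53 -121.31] 19.57
70 [ 570.53 -121.37] 20.22
80 [ 570.32 -121.18] 18.93
('top',)
0 [ 570.69 -121.05] 5.3
10 [ 570.44 -121.44] 4.16
20 [ 570.53 -121.32] 3.82
30 [ 570.38 -121.  ] 3.8
40 [ 570.55 -121.24] 4.4
50 [ 570.48 -121.25] 5.51
60 [ 570.59 -121.1 ] 5.77
70 [ 570.62 -121.32] 5.82
80 [ 570.49 -121.24] 5.51
('scene',)
0 [ 570.35 -121.11] 10.04
10 [ 570.57 -121.25] 6.34
20 [ 570.76 -121.23] 4.1
30 [ 570.63 -121.34] 3.9
40 [ 570.46 -121.17] 7.1
50 [ 570.78 -121.2 ] 10.92
60 [ 570.31 -121.35] 13.49
70 [ 570.55 -121.19] 14.31
80 [ 570.29 -121.18] 13.38
ptr [ 623.  -226.1   26.5] 0.5385102595061831 [ 620.7 -223.4   34. ] [ 626.7 -224.1   34. ]
mark [ 637.2 -261.1   57.4] 0.3919078319124779 [ 645.9 -271.2   30. ] [ 623.4 -270.5   30. ]
mark_in [ 625.6 -267.3   35.1] 0.17275035395691565 [ 627.1 -269.2   30. ] [ 623. -269.   30.]
```

Shaft: (570.6,-121.2), yaw about 25°. Pointer to marker is about 46 mm, or about 2.3 turns. Now I move above the crank, jaws along the arm (43°) and partly open, so that the fingers clear the nearby cylinder rod.

```bash
python3 -m crank '[[9.6,29.8,0,0.0752,0.27],[9.6,29.8,0,0.0752,0.27],[9.6,29.8,0,0.0752,0.27],[9.6,29.8,0,0.0752,0.27],[9.6,29.8,0,0.0752,0.27]]' 40
```

```text
t: 1.32
ee_pos: [0.2828, -0.3471, 0.3039]
ee_rot: [[0.682, 0.731, 0.0], [0.731, -0.682, -0.0], [0.0, 0.0, -1.0]]
ft_force: [0.5, 0.0, 0.6]
finger_gap: 0.0544
```

```bash
for i in 1; do python3 -m crank '[[9.6,29.8,0,0.0752,0.27],[9.6,29.8,0,0.0752,0.27],[9.6,29.8,0,0.0752,0.27],[9.6,29.8,0,0.0752,0.27],[9.6,29.8,0,0.0752,0.27]]' >/dev/null; python3 -m crank '[[9.6,29.8,0,0.0752,0.27],[9.6,29.8,0,0.0752,0.27],[9.6,29.8,0,0.0752,0.27],[9.6,29.8,0,0.0752,0.27],[9.6,29.8,0,0.0752,0.27]]'; python3 -m crank '[[9.6,29.8,0,0.0752,0.27],[9.6,29.8,0,0.0752,0.27],[9.6,29.8,0,0.0752,0.27],[9.6,29.8,0,0.0752,0.27],[9.6,29.8,0,0.0752,0.27]]'; python3 -m crank '[[9.6,29.8,0,0.0752,0.27],[9.6,29.8,0,0.0752,0.27],[9.6,29.8,0,0.0752,0.27],[9.6,29.8,0,0.0752,0.27],[9.6,29.8,0,0.0752,0.27]]'; done; python3 -c "
from rig import r; import numpy as np; s=r.get_state(); R=np.array(s['ee_rot']); print(np.degrees(np.arctan2(R[1,1],R[0,1])),r.tip_extent,np.round(s['joints'],1))"
```

```text
t: 2.15
ee_pos: [0.3787, -0.0489, 0.3041]
ee_rot: [[-0.002, 1.0, 0.001], [1.0, 0.002, -0.0], [-0.0, 0.001, -1.0]]
ft_force: [1.2, -1.0, -0.0]
finger_gap: 0.0542
t: 2.57
ee_pos: [0.4268, 0.1003, 0.3041]
ee_rot: [[-0.369, 0.929, 0.001], [0.929, 0.369, 0.0], [-0.0, 0.001, -1.0]]
ft_force: [0.2, -0.7, -0.4]
finger_gap: 0.0539
t: 2.98
ee_pos: [0.4748, 0.2493, 0.3039]
ee_rot: [[-0.685, 0.729, 0.0], [0.729, 0.685, 0.0], [-0.0, 0.0, -1.0]]
ft_force: [-0.0, -0.3, 1.2]
finger_gap: 0.0545
43.20010549907406 0.0726 [27.7  3.1  8.1 95.  -0.  74.5]
```

```bash
python3 -m crank '[[0,-1,-30,0,0.27],[0,0,-30,0,0.27],[0,0,-30,0,0.27],[0,0,-30,0,0.27],[0,0,-30,0,0.27]]'; python3 -m crank '[[0,0,-15,0,0.27],[0,0,-15,0,0.27],[0,0,-13,0,0.27],[0,0,-11,0,0.27],[0,0,-7,0,0.27]]'; python3 - <<'E'
from h import *
im=np.zeros((600,800,3),np.uint8)
b=r.capture('top');a=r.capture('scene')
im[:,:400]=cv2.resize(b[165:240,170:220],(400,600),interpolation=cv2.INTER_CUBIC)
im[:,400:]=cv2.resize(a[125:215,300:360],(400,600),interpolation=cv2.INTER_CUBIC)
cv2.imwrite('pics/g0.png',im)
E
```

```text
t: 3.4
ee_pos: [0.4745, 0.2466, 0.1525]
ee_rot: [[-0.682, 0.732, 0.0], [0.732, 0.682, 0.0], [-0.0, 0.0, -1.0]]
ft_force: [-0.2, -0.4, 0.3]
finger_gap: 0.0543
t: 3.82
ee_pos: [0.4743, 0.2464, 0.0916]
ee_rot: [[-0.682, 0.732, -0.001], [0.732, 0.682, -0.001], [0.0, -0.001, -1.0]]
ft_force: [-0.3, -1.0, 0.0]
finger_gap: 0.0542
```

View pics/g0.png

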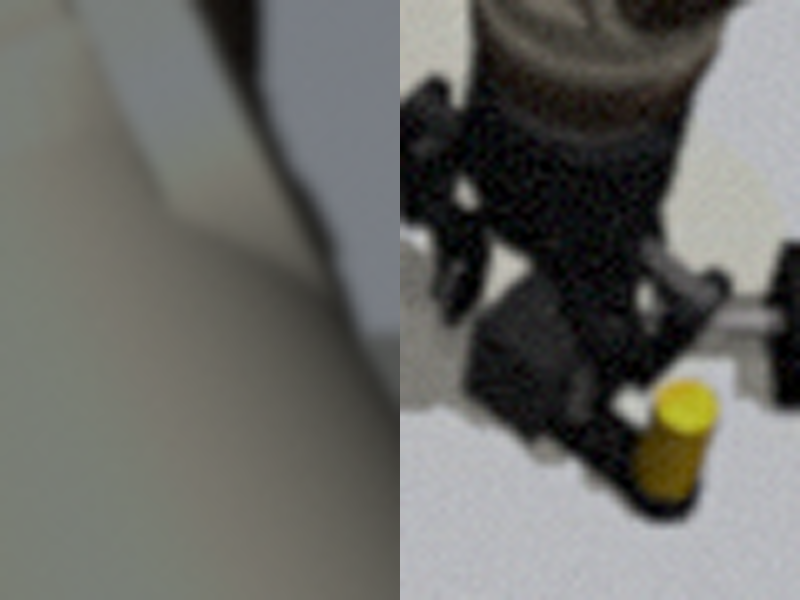

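The scene crop shows the fingers straddling the hub (panel (540,340)), clear of the grip and the rod. I close at 60 N.

```bash
python3 -m crank '[[0.3,1.2,0,0,0.1],[0,0,0,0,-0.1],[0,0,0,0,-0.4],[0,0,0,0,-1],[0,0,0,0,-1]]' 60; python3 -m crank '[[0,0,0,0,-1],[0,0,0,0,-1],[0,0,0,0,-1],[0,0,0,0,-1],[0,0,0,0,-1]]'
```

```text
t: 4.33
ee_pos: [0.4756, 0.2481, 0.0942]
ee_rot: [[-0.682, 0.732, 0.002], [0.732, 0.682, 0.001], [-0.001, 0.002, -1.0]]
ft_force: [0.3, 0.1, 7.2]
finger_gap: 0.0349
t: 4.75
ee_pos: [0.4756, 0.2481, 0.0942]
ee_rot: [[-0.682, 0.732, 0.002], [0.732, 0.682, 0.001], [-0.001, 0.002, -1.0]]
ft_force: [0.3, -0.0, 6.1]
finger_gap: 0.0351
```

```bash
python3 -m crank '[[0,0,10,0,-1],[0,0,25,0,-1],[0,0,35,0,-1],[0,0,40,0,-1],[0,0,30,0,-1]]'; python3 - <<'E'
from h import *
im=np.zeros((600,800,3),np.uint8)
a=r.capture('scene');b=r.capture('top')
im[:,:400]=cv2.resize(b[140:260,150:230],(400,600),interpolation=cv2.INTER_CUBIC)
im[:,400:]=cv2.resize(a[100:220,310:390],(400,600),interpolation=cv2.INTER_CUBIC)
cv2.imwrite('pics/l0.png',im)
s=r.get_state();print(s['ft_force'],s['torque'])
E
```

```text
t: 5.17
ee_pos: [0.4747, 0.2476, 0.2361]
ee_rot: [[-0.682, 0.732, 0.001], [0.732, 0.682, 0.0], [-0.0, 0.001, -1.0]]
ft_force: [0.9, 1.2, -2.5]
finger_gap: 0.0348
[ 0.61060299  0.16654376 -2.56681291] [-0.01390562  0.01639912 -0.01389237]
```

View pics/l0.png

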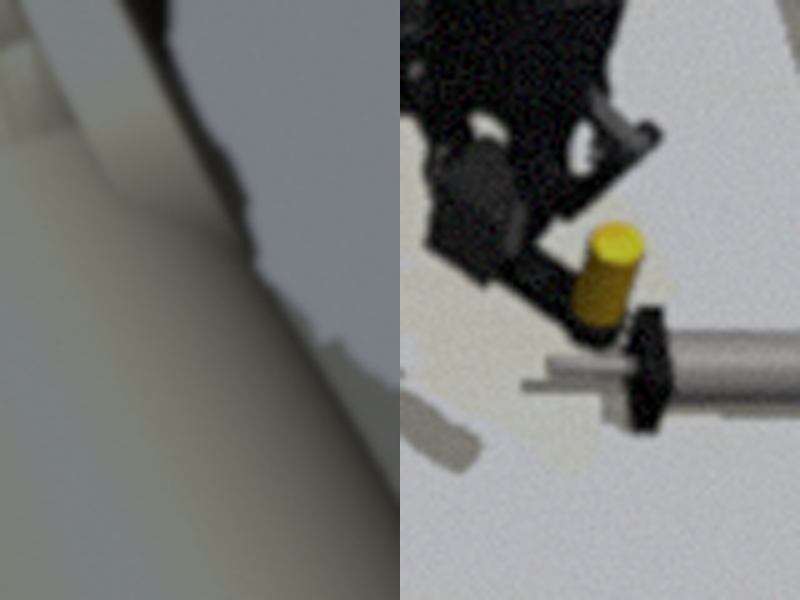

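```bash
python3 -c "
from h import *
print(at('scene',353,148.2,.204)*1000)"
python3 -m crank '[[6.4,-24.6,0,-0.0212,-1],[6.4,-24.6,0,-0.0212,-1],[6.4,-24.6,0,-0.0212,-1],[6.4,-24.6,0,-0.0212,-1],[6.4,-24.6,0,-0.0212,-1]]';python3 -m crank '[[6.4,-24.6,0,-0.0212,-1],[6.4,-24.6,0,-0.0212,-1],[6.4,-24.6,0,-0.0212,-1],[6.4,-24.6,0,-0.0212,-1],[6.4,-24.6,0,-0.0212,-1]]';python3 -m crank '[[6.4,-24.6,0,-0.0212,-1],[6.4,-24.6,0,-0.0212,-1],[6.4,-24.6,0,-0.0212,-1],[6.4,-24.6,0,-0.0212,-1],[6.4,-24.6,0,-0.0212,-1]]'; python3 -m crank '[[0,0,0,0,-1],[0,0,0,0,-1],[0,0,0,0,-1],[0,0,0,0,-1],[0,0,0,0,-1]]'
python3 -c "
from h import *
a=r.capture('scene'); crop(a,110,140,120,90,6.66,'s0.png')
R=np.array(r.get_state()['ee_rot']); print(np.degrees(np.arctan2(R[1,1],R[0,1])))"
```

```text
[523.29858166 292.2249035  204.        ]
t: 5.68
ee_pos: [0.5066, 0.1235, 0.2319]
ee_rot: [[-0.6, 0.8, -0.002], [0.8, 0.6, -0.0], [0.001, -0.002, -1.0]]
ft_force: [0.7, 0.5, -2.4]
finger_gap: 0.0354
t: 6.1
ee_pos: [0.5386, 0.0005, 0.2319]
ee_rot: [[-0.511, 0.859, -0.002], [0.859, 0.511, -0.0], [0.001, -0.002, -1.0]]
ft_force: [-0.0, 0.4, -2.1]
finger_gap: 0.0351
t: 6.52
ee_pos: [0.5706, -0.1225, 0.2318]
ee_rot: [[-0.418, 0.909, -0.002], [0.909, 0.418, 0.0], [0.001, -0.002, -1.0]]
ft_force: [1.1, -0.7, -2.8]
finger_gap: 0.0349
t: 6.93
ee_pos: [0.5708, -0.1203, 0.2328]
ee_rot: [[-0.42, 0.908, -0.0], [0.908, 0.42, 0.0], [0.0, -0.0, -1.0]]
ft_force: [-0.0, 0.1, -3.4]
finger_gap: 0.0351
24.823956119048333
```

View pics/s0.png

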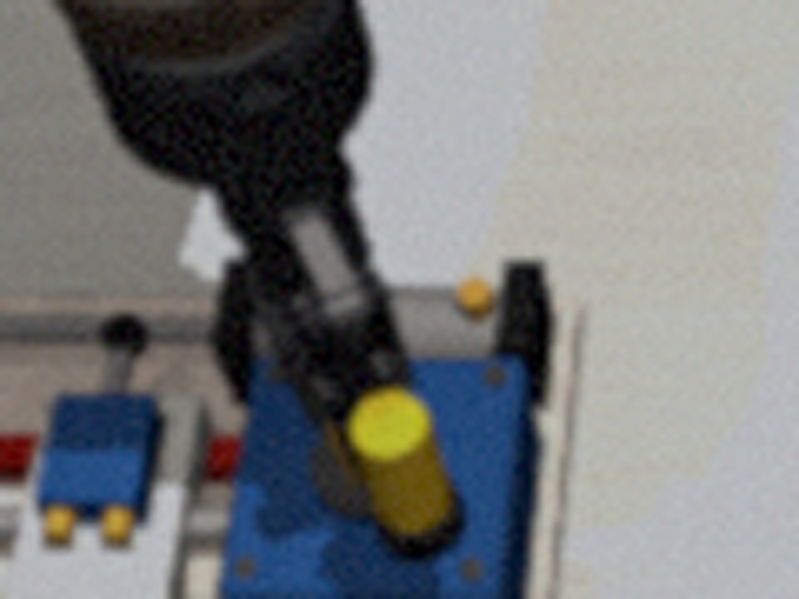

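```bash
python3 -c "
from h import *
print(at('scene',168.2,203.1,.2006)*1000)"
python3 -m crank '[[0,-0.8,-10,0,-1],[0,0,-8,0,-1],[0,0,-4,0,-1],[0,0,-2,0,-1],[0,0,0,0,-1]]'
```

```text
[630.14372859 -91.32322873 200.6       ]
t: 7.4
ee_pos: [0.5706, -0.1219, 0.2079]
ee_rot: [[-0.419, 0.908, -0.001], [0.908, 0.419, 0.0], [0.001, -0.001, -1.0]]
ft_force: [0.4, 0.5, -2.5]
finger_gap: 0.0351
```

```bash
python3 -m crank '[[0,0,-4,0,-1],[0,0,-4,0,-1],[0,0,-4,0,-1],[0,0,-3,0,-1],[0,0,0,0,-1]]'
```

```text
t: 7.82
ee_pos: [0.5707, -0.122, 0.193]
ee_rot: [[-0.419, 0.908, -0.001], [0.908, 0.419, 0.0], [0.001, -0.001, -1.0]]
ft_force: [-0.2, -0.0, -2.8]
finger_gap: 0.0355
```

Underside is now about 99 mm, past the taper, with no contact force. I go on down.

```bash
python3 -m crank '[[0,0,-3,0,-1],[0,0,-3,0,-1],[0,0,-3,0,-1],[0,0,-3,0,-1],[0,0,0,0,-1]]'; python3 -m crank '[[0,0,-2,0,-1],[0,0,-2,0,-1],[0,0,-2,0,-1],[0,0,-1,0,-1],[0,0,0,0,-1]]'
```

```text
t: 8.23
ee_pos: [0.5707, -0.122, 0.181]
ee_rot: [[-0.419, 0.908, -0.001], [0.908, 0.419, 0.0], [0.001, -0.001, -1.0]]
ft_force: [0.6, -0.4, -2.5]
finger_gap: 0.035
t: 8.65
ee_pos: [0.5709, -0.122, 0.1746]
ee_rot: [[-0.419, 0.908, -0.0], [0.908, 0.419, 0.0], [0.0, -0.0, -1.0]]
ft_force: [0.5, 0.3, -3.1]
finger_gap: 0.0353
```

```bash
python3 -m crank '[[0,0,-1,0,-1],[0,0,-1,0,-1],[0,0,-1,0,-1],[0,0,0,0,-1],[0,0,0,0,-1]]'
```

```text
t: 9.07
ee_pos: [0.5709, -0.1221, 0.1741]
ee_rot: [[-0.419, 0.908, 0.002], [0.908, 0.419, -0.001], [-0.001, 0.001, -1.0]]
ft_force: [-6.9, 0.5, 12.4]
finger_gap: 0.0351
```

Seated: the TCP is at 174.1 mm, 80 mm above the grasp height on the bench, and 12 N of contact appears exactly there. I release and go up.

```bash
python3 -m crank '[[0,0,0.5,0,0],[0,0,0.5,0,0.27],[0,0,0,0,0.27],[0,0,0,0,0.27],[0,0,0,0,0.27]]'; python3 -m crank '[[0,0,6,0,0.27],[0,0,10,0,0.27],[0,0,14,0,0.27],[0,0,16,0,0.27],[0,0,14,0,0.27]]';  python3 -m crank '[[10,4.5,0,0,0.04],[13,6,0,0,0.04],[13,6,0,0,0.04],[13,6,0,0,0.04],[10,5,0,0,0.04]]'; python3 -c "
from h import *
a=r.capture('scene'); crop(a,90,150,120,115,5.2,'s1.png')"
```

```text
t: 9.48
ee_pos: [0.571, -0.122, 0.1728]
ee_rot: [[-0.419, 0.908, -0.0], [0.908, 0.419, 0.0], [0.0, -0.0, -1.0]]
ft_force: [0.3, -1.3, -0.5]
finger_gap: 0.054
t: 9.9
ee_pos: [0.5711, -0.122, 0.2348]
ee_rot: [[-0.419, 0.908, 0.001], [0.908, 0.419, -0.0], [-0.001, 0.001, -1.0]]
ft_force: [1.1, 0.5, -0.6]
finger_gap: 0.0542
t: 10.32
ee_pos: [0.6313, -0.0938, 0.2325]
ee_rot: [[-0.419, 0.908, 0.0], [0.908, 0.419, 0.0], [0.0, 0.0, -1.0]]
ft_force: [0.1, 0.7, 0.5]
finger_gap: 0.0441
```

View pics/s1.png

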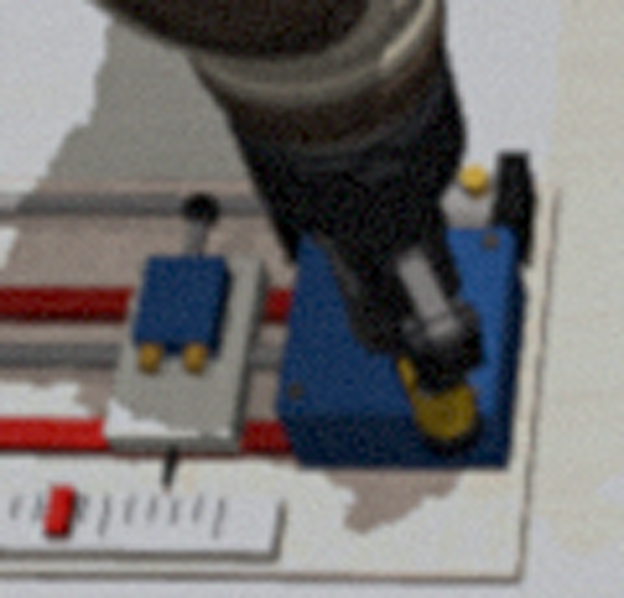

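The crank stands on the shaft and the hand is above the yellow grip (crop (445,410)); pointer at (170,485), marker at (60,510). I go down and grip.

```bash
python3 -m crank '[[-1,-0.5,-14,0,0.04],[0,0,-14,0,0.04],[0,0,-14,0,0.04],[0,0,-10,0,0.04],[0,0,-4,0,0.04]]'; python3 -m crank '[[0,0,0,0,-0.2],[0,0,0,0,-0.5],[0,0,0,0,-1],[0,0,0,0,-1],[0,0,0,0,-1]]' 40;  python3 -c "
from h import *
print(at('scene',90+445/5.2-.4,150+423/5.2-.4,.094)*1000, r.get_state()['torque'])"
```

```text
t: 10.78
ee_pos: [0.6285, -0.0948, 0.1749]
ee_rot: [[-0.419, 0.908, -0.002], [0.908, 0.419, 0.0], [0.001, -0.002, -1.0]]
ft_force: [0.0, -0.2, -0.4]
finger_gap: 0.0442
t: 11.2
ee_pos: [0.6292, -0.095, 0.1775]
ee_rot: [[-0.419, 0.908, 0.001], [0.908, 0.419, -0.0], [-0.0, 0.001, -1.0]]
ft_force: [1.3, 0.2, 0.0]
finger_gap: 0.0231
[636.07680682 -93.78125724  94.        ] [ 0.05941463 -0.21316328  0.05755413]
```

```bash
python3 -c "
import numpy as np
def rows(a,st,n):
    t=np.radians(a-st*np.arange(n+1)); p=65*np.c_[np.cos(t),np.sin(t)]; return np.round(np.diff(p,axis=0),1).tolist()
print(rows(24.8,12,5)); q=rows(-35.2,24,15); print(q[:5]);print(q[5:10]);print(q[10:])"
```

```text
[[4.4, -12.9], [1.6, -13.5], [-1.2, -13.5], [-4.0, -13.0], [-6.6, -11.9]]
[[-19.8, -18.4], [-25.6, -8.7], [-26.9, 2.4], [-23.6, 13.2], [-16.2, 21.6]]
[[-6.0, 26.4], [5.2, 26.5], [15.6, 22.1], [23.2, 13.8], [26.8, 3.2]]
[[25.8, -8.0], [20.3, -17.8], [11.3, -24.5], [0.4, -27.0], [-10.6, -24.8]]
```

```bash
python3 -m crank '[[4.4,-12.9,0,0,-1],[1.6,-13.5,0,0,-1],[-1.2,-13.5,0,0,-1],[-4.0,-13.0,0,0,-1],[-6.6,-11.9,0,0,-1]]'
```

```text
t: 11.62
ee_pos: [0.6226, -0.1613, 0.1769]
ee_rot: [[-0.418, 0.908, -0.001], [0.908, 0.418, 0.001], [0.001, -0.0, -1.0]]
ft_force: [-5.9, 7.4, 3.3]
finger_gap: 0.0233
```

```bash
python3 -m crank '[[-19.8,-18.4,0,0,-1],[-25.6,-8.7,0,0,-1],[-26.9,2.4,0,0,-1],[-23.6,13.2,0,0,-1],[-16.2,21.6,0,0,-1]]'
```

```text
t: 12.03
ee_pos: [0.5106, -0.1508, 0.1772]
ee_rot: [[-0.417, 0.909, 0.005], [0.909, 0.417, 0.001], [-0.001, 0.005, -1.0]]
ft_force: [26.5, 10.7, -5.4]
finger_gap: 0.023
```

```bash
python3 -m crank '[[-6.0,26.4,0,0,-1],[5.2,26.5,0,0,-1],[15.6,22.1,0,0,-1],[23.2,13.8,0,0,-1],[26.8,3.2,0,0,-1]]'
```

```text
t: 12.45
ee_pos: [0.5755, -0.0568, 0.1778]
ee_rot: [[-0.419, 0.908, 0.001], [0.908, 0.419, -0.0], [-0.0, 0.001, -1.0]]
ft_force: [-3.7, -9.3, 0.5]
finger_gap: 0.0229
```

```bash
python3 -m crank '[[25.8,-8.0,0,0,-1],[20.3,-17.8,0,0,-1],[11.3,-24.5,0,0,-1],[0.4,-27.0,0,0,-1],[-10.6,-24.8,0,0,-1]]'
```

```text
t: 12.87
ee_pos: [0.6235, -0.1617, 0.1768]
ee_rot: [[-0.419, 0.908, -0.0], [0.908, 0.419, 0.0], [0.0, 0.0, -1.0]]
ft_force: [-14.5, 12.5, 1.4]
finger_gap: 0.0227
```

```bash
python3 -m crank '[[-19.8,-18.4,0,0,-1],[-25.6,-8.7,0,0,-1],[-26.9,2.4,0,0,-1],[-23.6,13.2,0,0,-1],[-16.2,21.6,0,0,-1]]'
```

```text
t: 13.28
ee_pos: [0.5106, -0.151, 0.1774]
ee_rot: [[-0.416, 0.909, 0.005], [0.909, 0.416, 0.001], [-0.001, 0.005, -1.0]]
ft_force: [24.4, 10.7, -3.7]
finger_gap: 0.0228
```

```bash
python3 -m crank '[[-6.0,26.4,0,0,-1],[5.2,26.5,0,0,-1],[15.6,22.1,0,0,-1],[23.2,13.8,0,0,-1],[26.8,3.2,0,0,-1]]'
```

```text
t: 13.7
ee_pos: [0.5754, -0.0568, 0.1779]
ee_rot: [[-0.419, 0.908, 0.001], [0.908, 0.419, -0.0], [-0.0, 0.001, -1.0]]
ft_force: [-2.4, -8.8, 1.0]
finger_gap: 0.0232
```

```bash
python3 -m crank '[[25.8,-8.0,0,0,-1],[20.3,-17.8,0,0,-1],[11.3,-24.5,0,0,-1],[0.4,-27.0,0,0,-1],[-10.6,-24.8,0,0,-1]]'; python3 -c "
from h import *
a=r.capture('scene'); crop(a,70,165,100,100,6,'w1.png')"
```

```text
t: 14.12
ee_pos: [0.6234, -0.1617, 0.1771]
ee_rot: [[-0.419, 0.908, 0.0], [0.908, 0.419, 0.001], [0.0, 0.0, -1.0]]
ft_force: [-14.4, 13.3, 4.1]
finger_gap: 0.0231
```

View pics/w1.png

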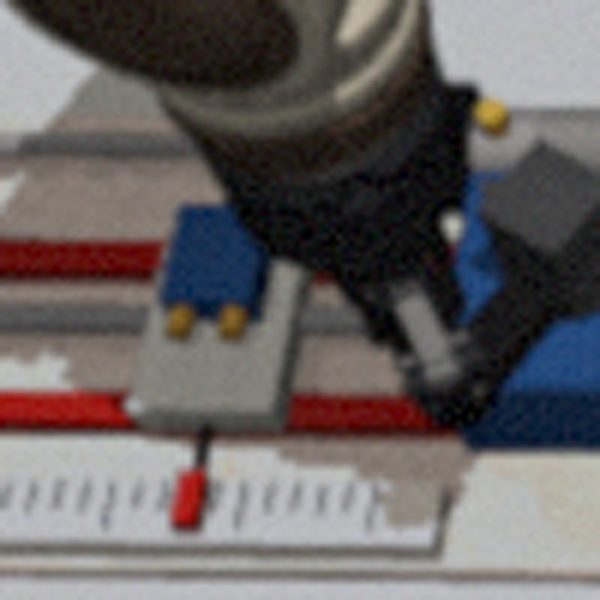

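Pointer tip at crop (202,468), marker inner top edge centre at (193,473): almost opposite. I work out the remainder.

```bash
python3 -c "
from h import *
f=lambda u,v:(70+u/6-.42,165+v/6-.42)
yv=np.array([.075,.997])
p=at('scene',*f(202,468),.034)[:2]*1000
print(p)
for z in (.026,.03,.034):
  m=at('scene',*f(193,473),z)[:2]*1000; print(z,m,(p-m)@yv)
# module y from scale strip front edge ends at bottom of slide view
print(at('scene',*f(0,550),.02)*1000, at('scene',*f(440,553),.02)*1000)"
```

```text
[ 623.26516617 -265.5570831 ]
0.026 [ 621.10949921 -271.49388174] 6.080663266141181
0.03 [ 623.1218776  -270.09544399] 4.535492449894008
0.034 [ 625.13425598 -268.69700624] 2.9903216336468743
[ 645.43656336 -342.27015545   20.        ] [ 657.63529533 -176.82084717   20.        ]
```

About 3.5 mm remain, so I wind 60° more (3.3 mm).

```bash
python3 -c "
import numpy as np
t=np.radians(-35.2-12*np.arange(6)); print(np.round(np.diff(65*np.c_[np.cos(t),np.sin(t)],axis=0),1).tolist())"
```

```text
[[-9.0, -10.2], [-10.9, -8.1], [-12.3, -5.7], [-13.3, -3.0], [-13.6, -0.2]]
```

```bash
python3 -m crank '[[-9.0,-10.2,0,0,-1],[-10.9,-8.1,0,0,-1],[-12.3,-5.7,0,0,-1],[-13.3,-3.0,0,0,-1],[-13.6,-0.2,0,0,-1]]'; python3 -m crank '[[0,0,0,0,-1],[0,0,0,0,-1],[0,0,0,0,-1],[0,0,0,0,-0.4],[0,0,0,0,0.04]]'
```

```text
t: 14.58
ee_pos: [0.5629, -0.1876, 0.1771]
ee_rot: [[-0.419, 0.908, 0.002], [0.908, 0.419, 0.0], [-0.0, 0.002, -1.0]]
ft_force: [2.4, 6.8, 2.0]
finger_gap: 0.0231
t: 15.0
ee_pos: [0.564, -0.1871, 0.1766]
ee_rot: [[-0.419, 0.908, -0.0], [0.908, 0.419, -0.0], [-0.0, -0.0, -1.0]]
ft_force: [-0.1, -0.1, -0.5]
finger_gap: 0.0365
```

```bash
python3 -m crank '[[0,0,0,0,0.1],[0,0,10,0,0.1],[0,0,20,0,0.1],[0,0,30,0,0.1],[0,0,30,0,0.1]]'; python3 -m crank '[[-25,-18,10,0,0.1],[-30,-22,8,0,0.1],[-30,-22,8,0,0.1],[-30,-22,0,0,0.1],[-30,-22,0,0,0.1]]'; python3 -m crank '[[-30,-22,0,0,0.1],[-30,-22,0,0,0.1],[-30,-22,0,0,0.1],[-30,-22,0,0,0.1],[-20,-15,0,0,0.1]]'; python3 - <<'E'
from h import *
av={c:np.mean([r.capture(c).astype(float) for _ in range(8)],0) for c in('top','scene')}; np.savez('avg2.npz',**av)
im=np.zeros((600,800,3))
f=lambda I,u,v,w,h,s:cv2.resize(I[v:v+h,u:u+w],s,interpolation=cv2.INTER_CUBIC)
im[:300,:400]=f(av['top'],370,145,40,30,(400,300)); im[:300,400:]=f(av['scene'],80,230,40,30,(400,300))
im[300:,:400]=f(av['top'],310,130,100,75,(400,300));im[300:,400:]=f(av['scene'],80,165,120,90,(400,300))
cv2.imwrite('pics/e0.png',np.clip(im*1.2,0,255).astype(np.uint8))
E
```

```text
t: 15.42
ee_pos: [0.5635, -0.1868, 0.2679]
ee_rot: [[-0.419, 0.908, -0.001], [0.908, 0.419, 0.0], [0.001, -0.001, -1.0]]
ft_force: [1.2, -0.1, 0.6]
finger_gap: 0.0471
t: 15.83
ee_pos: [0.4177, -0.2937, 0.2943]
ee_rot: [[-0.419, 0.908, 0.001], [0.908, 0.419, -0.001], [-0.002, 0.001, -1.0]]
ft_force: [0.6, -0.6, 0.0]
finger_gap: 0.047
t: 16.25
ee_pos: [0.2766, -0.3972, 0.2938]
ee_rot: [[-0.418, 0.909, 0.0], [0.909, 0.418, -0.001], [-0.001, -0.0, -1.0]]
ft_force: [-0.2, -0.0, -0.8]
finger_gap: 0.0466
```

View pics/e0.png

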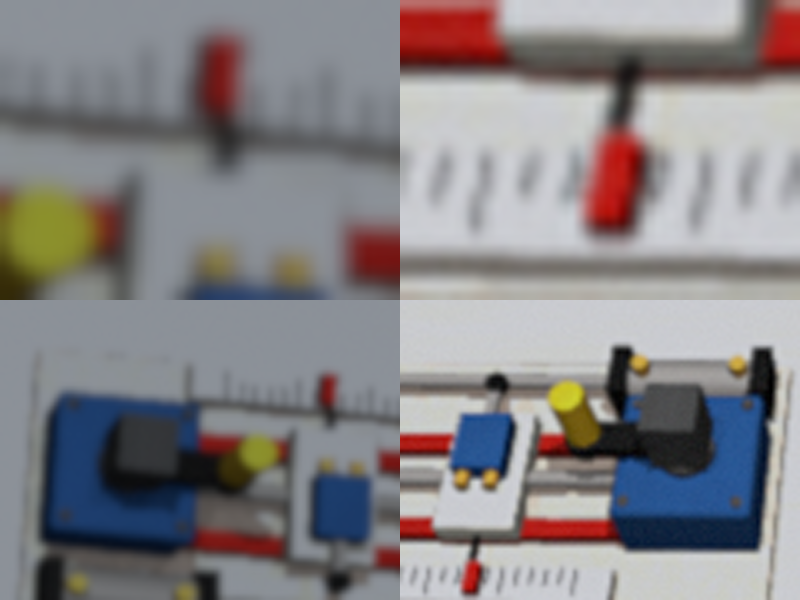

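Top panel: pointer at (225,148), just under the marker's inner end (220,112). Scene panel: pointer (621,118) runs into the marker's inner edge (620,135). The crank stands level on the collar: hub top at top panel (147,444) and scene panel (672,408). Now numeric checks.

```bash
python3 - <<'E'
from h import *
np.set_printoptions(precision=1,suppress=True)
T=lambda u,v:(370+u/10-.45,145+v/10-.45); S=lambda u,v:(80+(u-400)/10-.45,230+v/10-.45)
T2=lambda u,v:(310+u/4-.4,130+(v-300)/4-.4); S2=lambda u,v:(80+(u-400)/3.333-.35,165+(v-300)/3.333-.35)
yv=np.array([.074,.997]);
p=at('top',*T(225,145),.034)*1000
for z in(.026,.030,.034):
  m=at('top',*T(221,75),z)*1000; print('top',p,m,(p-m)[:2]@yv)
p=at('scene',*S(621,120),.034)*1000
for z in(.026,.030,.034):
  m=at('scene',*S(621,137),z)*1000; print('scene',p,m,(p-m)[:2]@yv)
print('hub',tri(T2(147,444),S2(672,408)));print('grip',tri(T2(259,452),S2(567,398)))
# bench move check of bystanders
a,b=np.load('avg.npz'),np.load('avg2.npz')
d=np.abs(a['top']-b['top']).max(2); 
for n,(u,v,w,h) in dict(block=(220,100,45,42),cyl=(112,190,58,35),wrench=(172,232,35,68),blue=(225,195,50,28)).items(): print(n,d[v:v+h,u:u+w].max())
E
```

```text
top [ 616.  -269.2   34. ] [ 638.5 -271.9   26. ] 1.0107111928316141
top [ 616.  -269.2   34. ] [ 637.2 -270.5   30. ] -0.32565374121599966
top [ 616.  -269.2   34. ] [ 636.  -269.1   34. ] -1.6620186752634916
scene [ 620.4 -269.5   34. ] [ 620.7 -271.8   26. ] 2.2556916890490486
scene [ 620.4 -269.5   34. ] [ 622.7 -270.4   30. ] 0.7112233602918586
scene [ 620.4 -269.5   34. ] [ 624.7 -269.    34. ] -0.8332449684653309
hub (array([ 569.6, -121.3,  128. ]), np.float64(1.1022298296057538))
grip (array([ 563.4, -187.3,  137.5]), np.float64(1.2561769762706345))
block 1.375
cyl 2.125
wrench 1.0
blue 3.875
```

```bash
python3 -c "
from rig import r
print(r.get_state()['t'],r.close_job())"
```

```text
the job is handed in; nothing more can be done
17.05 None
```

The crank is fully seated on the square shaft, the pointer stands opposite the red marker, and the job is handed in at 17.05 s. I picked the crank up by its hub, turned it to the shaft's 25° and lowered it until contact at the seat height. I then wound it about 840° clockwise by the grip, let go and moved the arm clear.

**Pointer:** its offset from the marker is about 0 to 1 mm, and between -1.7 and +2.3 mm over the marker heights I assumed; 5 mm is allowed.

**Seating:** the camera puts the hub top at 128 mm against 130 mm when seated. The grip top read 137.5 mm against 142 mm. I put that down to measurement error, because contact came exactly 80 mm above the height at which I grasped it on the bench.

**Bystanders:** the before and after pictures of the valve block, spare cylinder, wrench and blue look-alike match almost exactly. The highest wrist force reading was about 29 N.

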